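# Raise the eye shield and hold bench tweezers at the set gap

### The job

First raise the clear eye shield all the way up by the bar handle on its top edge; it stays up by itself. Then squeeze the sprung tweezers in the wooden stand between the gripper's fingers until the right tip lines up with the small index on the cross bar, without closing clearly past it and without touching the index, and finish while still holding the tips steady at that gap, ready for me to set a stone between them. Leave the bead tray, the spool and the ring cone where they are.

Things in the scene. Friction and masses are not known exactly. Their poses are not given: they have to be found in the camera images.
- stand: Heavy fixed wooden stand (base 230 x 90 x 14 mm) with level steel tweezers. Origin on the table under the middle of the two finger grips; +x along the tweezers to the tips, +y to the left blade, z up. Clamp block 90 to 124 mm behind the origin, top at 88 mm. Blades: mid-height 75 mm above the table, 12 mm tall, 5 mm at the tips; grips 18 mm tall. Stand and shield may swap sides between runs.
- blade_left: Left arm (stand's +y) of the tweezers. Origin on its pivot in the clamp, x along it to the tip, z up. Tip 170 mm and grip 105 mm from the pivot: the tip moves 1.62 times as far as the grip. A cross bar at its tip passes over the right tip, top 22 mm above blade mid-height. A spring opens it: at the grip about 2 N starts it, 5 to 9 N at the set gap. The two blades move independently.
- blade_right: Right arm (stand's -y) of the tweezers, mirror image of the left without the cross bar; origin on its own pivot, 6 mm to the right of the left pivot, x along it to its tip.
- grip_left (a point): Centre of the outer face of the ribbed finger grip (34 mm long, 18 mm tall) on the left arm. Open, the two grip faces are about 41 mm apart outside; at the set gap about 21 to 31 mm.
- grip_right (a point): Centre of the outer face of the finger grip on the right arm.
- tip_left (a point): Tip of the left arm, on the blade's centre line. Open, the tips are 44 mm apart, centre to centre.
- tip_right (a point): Tip of the right arm, on the blade's centre line.
- gap_index: Index marking the wanted gap: steel rider (12 x 9 x 9 mm, screw on top to 30 mm above the origin) on the cross bar, a 2.5 mm wide pin hanging in front of the tips. Set 13 to 27 mm from the left tip; travels with the left blade. Origin on the mark at tip height; x along the left blade, y across it towards the left tip. Right tip at y = 0: gap right; y < 0: too open; y > 0: closed past it.
- shield: Heavy fixed eye shield: wooden foot 280 x 100 x 12 mm and two aluminium guide posts, 190 mm tall, 128 mm either side of the origin along x. Origin on the table at the middle; x runs along the clear panel, y is square to it, z up.
- sash (a joint): Height (m) by which the clear sash in the shield is raised: 0 down, 0.09 at its upper stop. It slides straight up, needs about 6 to 9 N to lift, and friction keeps it where it is left.
- sash_handle (a point): Centre of the bar handle on top of the sash: 90 mm long (along the shield's x), 14 mm wide, 12 mm high, 34 mm clear above the sash on two legs 41 mm either side of the middle. Pinch it from above, fingers on either side of the panel (closing along the shield's y). 168 mm above the table with the sash down, 258 mm when up.
- bead_tray: Loose white bead tray, 70 x 55 x 22 mm, origin under its centre; leave alone.
- spool: Loose wooden wire spool, 44 mm across, 38 mm tall, origin under its centre; leave alone.
- ring_cone: Loose wooden ring cone, 40 mm across, 57 mm tall, origin under its centre; leave alone.
Things that resemble listed ones, but are neither listed nor needed, are in the scene too. What is shaped like the stand but pink is not meant.

How it is judged:
By the outcome, as a careful person would: the job done as asked, in the order asked, and still so for the second after the job is handed in, while the arm keeps its last pose, push and grip.
It also fails if it takes over 45 s, if anything falls off the work surface, if the arm or the gripper's body presses on something with over 40 N, if the wrist force passes 120 N, or if a joint passes its speed limit or range.

### The arm

A 7-joint arm with a two-finger parallel gripper is mounted at the origin on the work surface. World frame = base frame: x ahead of the robot, y to its left, z up, the work surface at z = 0. Lengths are in m, angles in rad, forces in N, time in s.
With the tool pointing down it reaches from about 0.4 to 0.875 m from the base axis. Payload 19.3 kg.
Tool frame: the origin (TCP) lies at the very end of the fingers, on their centre line; the grasp point (between the pads) lies bot.tcp_to_grasp behind it (bot.tcp_to_grasp is the distance from the TCP to the grasp point, in m); z points along the fingers, y is the direction in which the jaws open and shut (so a half turn about z gives the same grasp; the last joint's range is limited). The gripper opens to 85 mm and grips with 20 to 120 N. Pads are 22 mm wide; open, the fingers measure 114 mm over their backs; the gripper's body (76 mm by 85 mm) begins 54 mm behind the grasp point. The pads swing forward as they close: fully open they stand 13 mm farther back than shut.
Start: joints at [-0.07, 0.521, -0.036, 1.599, 0.021, 1.021, -0.113], TCP at [0.625, -0, 0.231] pointing down, gripper open.
Joint ranges: [-2.91, 2.91], [-0.3, 2.13], [-1.5, 1.42], [0.17, 2.43], [-1.26, 4.41], [0.16, 1.93], [-2.52, 2.52]. Speed limits (rad/s): [1.89, 1.89, 2.39, 2.39, 3.01, 3.01, 3.01].

### API

Orientations are given as [roll, pitch, yaw] about the fixed x, y, z axes, in that order (R = Rz(yaw) Ry(pitch) Rx(roll)).
In Python, from workcell import bot gives the robot as it stands.
- The arm moves only by the tool servo_tool, never from a script. Its argument "targets" is a list of rows, each a list of 2 entries, a list of its own where there are three numbers: the shift along the tool's x, y, z in units of 0.05 m (1.0 is 0.05 m), then the turn about the tool's z in units of 5 degrees (1.0 is 5 degrees). A call has 1 to 12 rows; each row shifts and turns the commanded pose from where the row before left it, along the tool's axes as they then stand; what a row does not reach is not made up. A row lasts 1/8 s, in which the tool goes at most 62.5 mm and 10.7 degrees, less where a joint would pass 70% of its speed; a pose out of reach is approached as far as the arm can. A call with a number of a shift or a turn outside -1 to 1 is refused whole. A call with a gripper value outside its range is refused whole. "gripper" is the opening, from -1 (shut) to 1 (fully open), so that 0 is half open, set as the call begins (left out, the last holds). The fingers move at their own pace and stop on an object; "newtons" is the grip in N (left out, the last holds). Time passes only in rows, so rows that do not move let the fingers close. It gives the time, the measured TCP pose, the force and the opening at its end, in the units of the state.
- bot.observe(): the state, without advancing time (a new reading comes with each control period).
- bot.grab_frame(name): name is "scene" or "side" or "wrist"; returns the picture (384x512x3 uint8, blue, green, red); there is no depth.
- bot.get_calibration(name): a dict with "fx", "fy", "cx", "cy" (pixels), "k1" (the pictures are not rectified: a ray, as slopes to the right and down, at radius r is drawn at 1 + k1 r^2 times it, then the intrinsics apply), "pose" (4x4, takes a point from camera to world coordinates). Camera axes: x right, y up, looking along -z (the intrinsics and any distortion apply to the point x, -y, -z); pixel columns grow to the right and rows downward; lengths in m; the calibration is good to about 2 mm. A picture is of the moment at which its call begins: read the wrist's pose just before it. get_calibration takes no time and is no camera call; for the wrist camera it gives the pose at the moment of the call.
- bot.job_done(): hands the job in, once; it reports no verdict.
The state is a dict: "clock": time; "qpos": joint angles; "qd": joint speeds; "joint_efforts": joint torques, N m; "position": TCP position; "tool_rot": TCP orientation; "force": force on the tool from outside, world axes, zero at the start; "moment": the same for the moment, N m; "grip_width": finger opening in m.
Only numpy, scipy, OpenCV 4.12 (cv2) and the standard library are available. Lean on these libraries where they do the work, as an engineer would, in place of code of your own. Each camera call takes 0.05 s, during which the arm holds its last target.

## Working session

There is one attempt and no reset: what is moved stays moved. The work goes in short steps, Python scripts to look and compute and a tool call to move; the robot and the scene stay as the last step left them, time stands still between calls to the robot, and variables do not carry over. Pictures are saved under pics/ and viewed, and the job is handed in when it is done.

Besides the shell and the picture viewer there is one more tool, called after "Request:" in YAML: its name, and indented under it one key for each argument. servo_tool: Moves the arm, as the interface text tells. Its arguments: {"type":"object","properties":{"targets":{"type":"array","items":{"type":"array"}},"gripper":{"type":"number"},"newtons":{"type":"number"}},"required":["targets"]}

```bash
ls; mkdir -p pics
cat > h.py <<'E'
import numpy as np, cv2
from workcell import bot
def grab(n,f):
    c=bot.get_calibration(n); im=bot.grab_frame(n); cv2.imwrite(f,im); return im,c
def ray(c,u,v):
    p=np.array([(u-c['cx'])/c['fx'],(v-c['cy'])/c['fy']]); q=p.copy()
    for _ in range(30): q=p/(1+c['k1']*(q@q))
    P=np.array(c['pose']); d=P[:3,:3]@np.array([q[0],-q[1],-1]); return P[:3,3],d/np.linalg.norm(d)
def onz(c,u,v,z):
    o,d=ray(c,u,v); return o+d*(z-o[2])/d[2]
def proj(c,X):
    P=np.array(c['pose']); p=P[:3,:3].T@(np.array(X)-P[:3,3]); q=np.array([p[0],-p[1]])/-p[2]
    q=q*(1+c['k1']*(q@q)); return np.array([q[0]*c['fx']+c['cx'],q[1]*c['fy']+c['cy']])
def tri(c1,p1,c2,p2):
    o1,d1=ray(c1,*p1);o2,d2=ray(c2,*p2)
    A=np.stack([d1,-d2],1); t=np.linalg.lstsq(A,o2-o1,rcond=None)[0]
    a=o1+t[0]*d1;b=o2+t[1]*d2; return (a+b)/2,np.linalg.norm(a-b)
E
python3 - <<'E'
from h import *
np.set_printoptions(precision=4,suppress=True)
print(bot.observe(),bot.tcp_to_grasp)
for n in ['scene','side','wrist']:
    im,c=grab(n,f'pics/{n}0.png'); print(n,c)
E
```

```text
pics
{'clock': 0.0, 'qpos': array([-0.0702,  0.522 , -0.0363,  1.6   ,  0.0212,  1.0211, -0.1128]), 'qd': array([ 0.0011,  0.0002,  0.0006, -0.0002,  0.0005, -0.0015, -0.0007]), 'joint_efforts': array([ -0.0042, -92.711 ,   1.9776, -36.9928,   0.0176,   0.0082,
        -0.0001]), 'position': array([ 0.6247, -0.    ,  0.2308]), 'tool_rot': array([-3.1406,  0.0001,  1.5708]), 'force': array([0.5526, 0.301 , 0.688 ]), 'moment': array([-0.0473, -0.0214,  0.0141]), 'grip_width': 0.08516290532853203} 0.0187
scene {'fx': 398.46963248719464, 'fy': 398.46963248719464, 'cx': 262.8444070379392, 'cy': 189.93327311436636, 'k1': -0.12130019204605075, 'pose': array([[ 0.7691, -0.4715,  0.4316,  1.0065],
       [ 0.6391,  0.5546, -0.533 , -0.6091],
       [ 0.0119,  0.6857,  0.7278,  0.8042],
       [ 0.    ,  0.    ,  0.    ,  1.    ]])}
side {'fx': 402.64888277884023, 'fy': 402.64888277884023, 'cx': 261.56603690365125, 'cy': 186.6621785947669, 'k1': -0.07533522425006467, 'pose': array([[-0.8788,  0.2951, -0.375 ,  0.2834],
       [-0.4772, -0.5508,  0.6847,  0.5236],
       [-0.0045,  0.7807,  0.6249,  0.6846],
       [ 0.    ,  0.    ,  0.    ,  1.    ]])}
wrist {'fx': 277.77619384459535, 'fy': 277.77619384459535, 'cx': 251.57025765177858, 'cy': 189.9494171832991, 'k1': -0.04527551793749586, 'pose': array([[ 1.    ,  0.0002,  0.0018,  0.6261],
       [-0.0007,  0.9515,  0.3078,  0.0784],
       [-0.0017, -0.3078,  0.9515,  0.3728],
       [ 0.    ,  0.    ,  0.    ,  1.    ]])}
```

View pics/scene0.png

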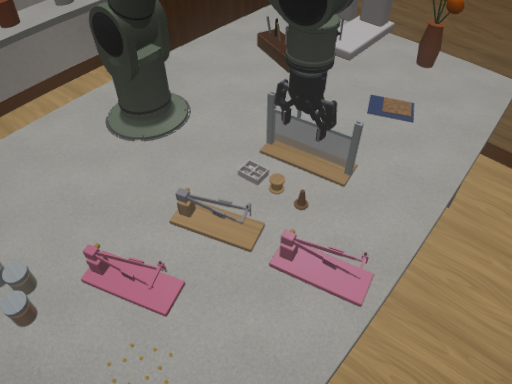

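View pics/side0.png

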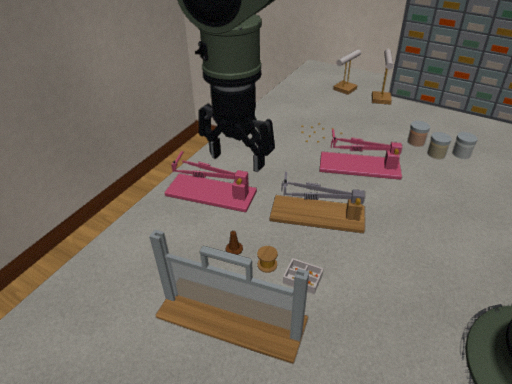

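View pics/wrist0.png

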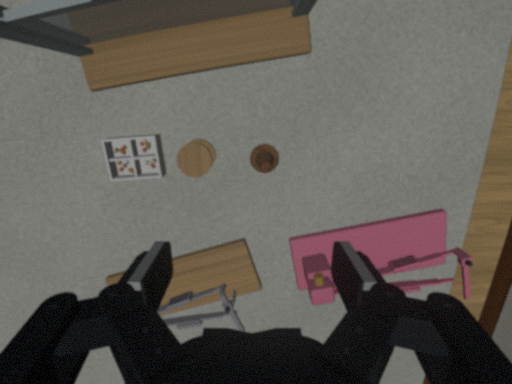

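The wooden/steel stand is at scene (218,222) and side (318,210). The pink ones at scene (133,285) and (322,272) are decoys. There is one shield, at scene (310,145) and side (232,290). I'll check the choice in close crops.

Run:
```python
import cv2,numpy as np
s=cv2.imread('pics/scene0.png');d=cv2.imread('pics/side0.png')
a=cv2.resize(d[225:360,145:325],None,fx=4,fy=4,interpolation=2)
cv2.imwrite('pics/c1.png',a)
b=cv2.resize(s[170:260,160:280],None,fx=6,fy=6,interpolation=2)
cv2.imwrite('pics/c2.png',b)
b=cv2.resize(d[165:240,260:380],None,fx=6,fy=6,interpolation=2)
cv2.imwrite('pics/c3.png',b)
```

```text
(no output)
```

View pics/c1.png

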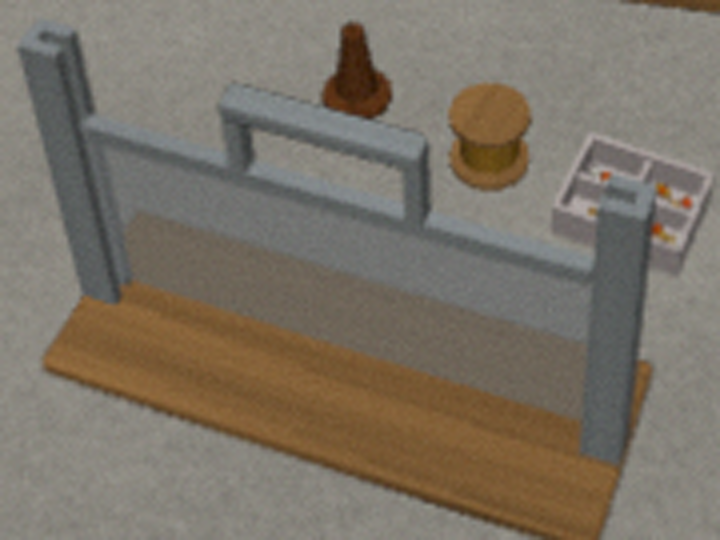

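View pics/c2.png

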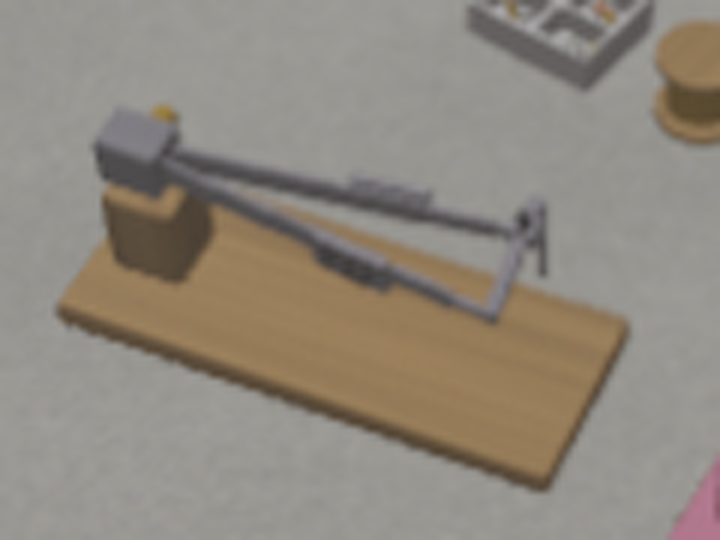

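View pics/c3.png

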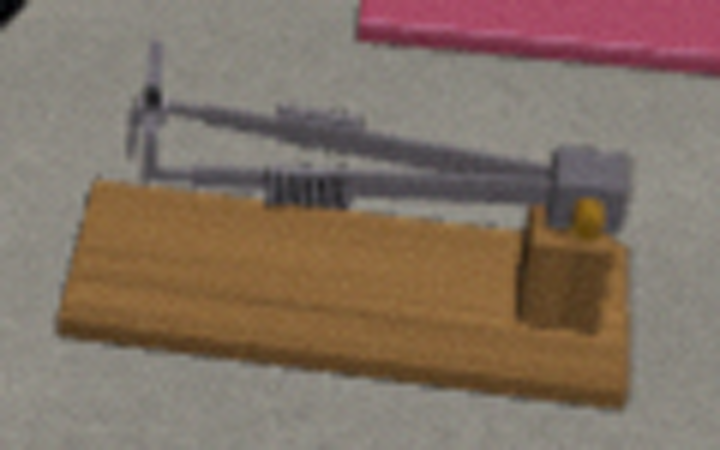

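Run:
```python
from h import *
np.set_printoptions(precision=4,suppress=True)
c=bot.get_calibration('side'); s=bot.get_calibration('scene')
f=lambda x,y:(x/4+145,y/4+225)
l=onz(c,*f(48,38),.19); r=onz(c,*f(630,190),.19)
print('posts',l,r,np.linalg.norm(l-r),(l+r)/2, np.degrees(np.arctan2(*(l-r)[1::-1])))
a=onz(c,*f(228,90),.174);b=onz(c,*f(423,148),.174)
print('handle',a,b,np.linalg.norm(a-b),(a+b)/2,np.degrees(np.arctan2(*(a-b)[1::-1])))
a=onz(c,*f(45,360),.012);b=onz(c,*f(597,533),.012);print('foot',a,b,np.linalg.norm(a-b),np.degrees(np.arctan2(*(a-b)[1::-1])))
# stand
g=lambda x,y:(x/6+260,y/6+165); h=lambda x,y:(x/6+160,y/6+170)
P=[onz(c,*g(*q),.014) for q in [(95,182),(62,322),(627,395)]]
Q=[onz(s,*h(*q),.014) for q in [(627,322),(543,482),(60,312)]]
print('side',P,'scene',Q)
for X in (P,Q): print(np.linalg.norm(X[0]-X[1]),np.linalg.norm(X[1]-X[2]))
d=P[1]-P[2];print(np.degrees(np.arctan2(d[1],d[0]))); d=Q[1]-Q[2];print(np.degrees(np.arctan2(d[1],d[0])))
```

```text
posts [0.6761 0.1827 0.19  ] [0.422  0.1394 0.19  ] 0.2577480780148359 [0.549  0.1611 0.19  ] 9.667582364817195
handle [0.6001 0.1589 0.174 ] [0.5107 0.1472 0.174 ] 0.09024846096981537 [0.5554 0.1531 0.174 ] 7.45291332636324
foot [0.677  0.2315 0.012 ] [0.4056 0.1842 0.012 ] 0.27548032279377266 9.882271849023445
side [array([ 0.636, -0.197,  0.014]), array([ 0.6078, -0.1121,  0.014 ]), array([ 0.393 , -0.1794,  0.014 ])] scene [array([ 0.616 , -0.1178,  0.014 ]), array([ 0.6422, -0.2021,  0.014 ]), array([ 0.4297, -0.2694,  0.014 ])]
0.08950413693497063 0.2250687553595569
0.08827028837258641 0.2228972227057015
17.410966307733748
17.589409849503102
```

Request:
servo_tool:
  targets:
    - [[0.5,-0.25,0],0]
    - [[0.6,-0.25,0],0]
    - [[0.6,-0.3,0],0]
    - [[0.6,-0.3,0],0]
    - [[0.5,-0.3,0],0]
    - [[0,0,0],1]
    - [[0,0,0],1]
    - [[0,0,0],1]
    - [[0,0,0],1]
    - [[0,0,0],1]
    - [[0,0,0],1]
    - [[0,0,0],1]

```text
clock: 1.65
position: [0.5549, 0.1399, 0.2311]
tool_rot: [-3.141, 0.0, 0.957]
force: [-1.1, 0.7, 0.4]
grip_width: 0.0851
```

Request:
servo_tool:
  targets:
    - [[0,0,0],1]
    - [[0,0,0],1]
    - [[0,0,0],1]
    - [[0,0,0],1]
    - [[0,0,0],1]
    - [[0,0,0],1]
    - [[0,0,0],1]
    - [[0,0,0],1]
    - [[0,0,0],1]
    - [[0,0,0],0]

```text
clock: 2.9
position: [0.5548, 0.1401, 0.2311]
tool_rot: [3.141, 0.0, 0.175]
force: [0.1, -0.8, 0.1]
grip_width: 0.0856
```

Run:
```python
from h import *
np.set_printoptions(precision=4,suppress=True)
o=bot.observe();print(o['clock'],o['position'],o['tool_rot'],o['qpos'],o['force'],o['grip_width'])
im,c=grab('wrist','pics/w1.png')
for k in ([.551,.157,.174],): print(proj(c,k))
s,cs=grab('side','pics/s1.png')
```

```text
2.9 [0.5548 0.1401 0.2311] [3.1414 0.0005 0.1751] [-0.5407  0.45    0.2633  1.7535 -0.1388  0.9567 -1.6179] [ 0.0993 -0.7677  0.0678] 0.08563878401425834
[228.4293 210.0721]
```

View pics/w1.png

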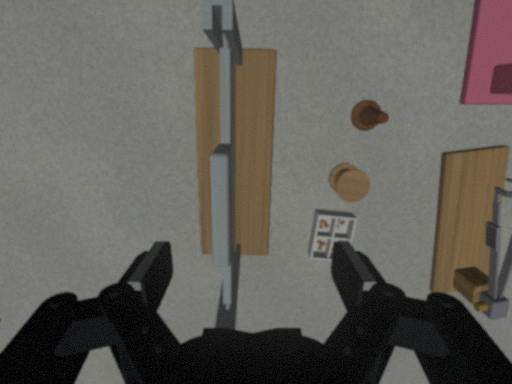

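View pics/s1.png

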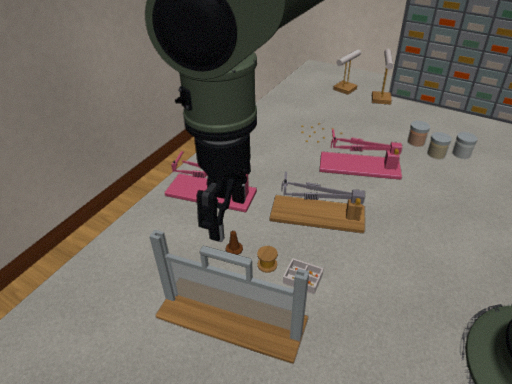

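The wrist view shows the handle's top from about (221,150) to (221,265), parallel to the image's vertical.

Run:
```python
from h import *
np.set_printoptions(precision=4,suppress=True)
c=bot.get_calibration('wrist')
im=cv2.imread('pics/w1.png');cv2.imwrite('pics/c4.png',cv2.resize(im[130:320,190:260],None,fx=4,fy=3,interpolation=2)) 
a=onz(c,220.5,152,.174);b=onz(c,221.5,264,.174)
print(a,b,np.linalg.norm(a-b),(a+b)/2,np.degrees(np.arctan2(*(a-b)[1::-1])))
m=(a+b)/2; p=np.array([.5548,.1401,.2311]); y=.175
d=m-p; print(d[0]*np.cos(y)+d[1]*np.sin(y), d[0]*np.sin(y)-d[1]*np.cos(y))
```

```text
[0.5947 0.1694 0.174 ] [0.5024 0.1555 0.174 ] 0.09335986610540374 [0.5485 0.1624 0.174 ] 8.580883483743303
-0.0023005363112195277 -0.023096791820652007
```

View pics/c4.png

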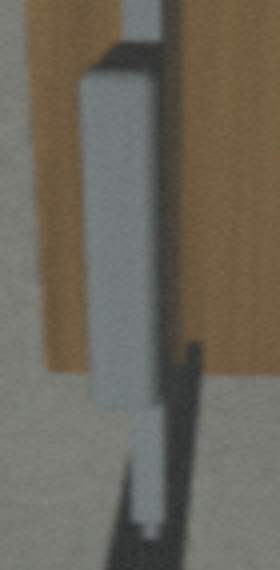

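Request:
servo_tool:
  targets:
    - [[0,-0.2,0],0]
    - [[0,-0.22,0],0]
    - [[0,0,0.4],0]
    - [[0,0,0.4],0]
    - [[0,0,0.4],0]
    - [[0,0,0.3],0]
    - [[0,0,0.1],0]
    - [[0,0,0],0]

```text
clock: 4.0
position: [0.5514, 0.1608, 0.1514]
tool_rot: [3.142, 0.0, 0.175]
force: [0.3, 0.3, 0.0]
grip_width: 0.0853
```

Run:
```python
from h import *
o=bot.observe();print(o['clock'],o['position'],o['force'])
s,cs=grab('side','pics/s2.png');cv2.imwrite('pics/s2c.png',cv2.resize(s[180:360,120:340],None,fx=3,fy=3))
```

```text
4.0 [0.5513989  0.16078683 0.15138075] [0.34754678 0.34321859 0.02542494]
```

View pics/s2c.png

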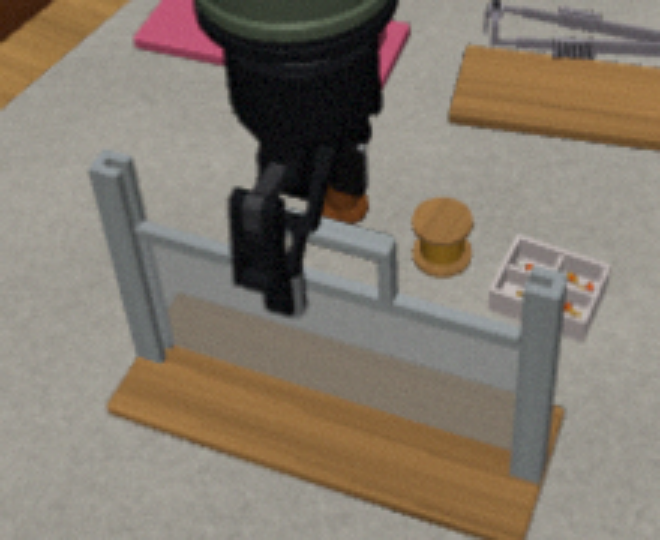

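Request:
servo_tool:
  targets:
    - [[0,0,0],0]
    - [[0,0,0],0]
    - [[0,0,0],0]
    - [[0,0,0],0]
    - [[0,0,0],0]
    - [[0,0,0],0]
  gripper: -1
  newtons: 50

```text
clock: 4.8
position: [0.551, 0.1627, 0.1514]
tool_rot: [-3.139, -0.0, 0.176]
force: [-2.5, 10.8, 1.3]
grip_width: 0.0136
```

Request:
servo_tool:
  targets:
    - [[0,-0.04,-0.1],0]
    - [[0,0,-0.2],0]
    - [[0,0,-0.25],0]
    - [[0,0,-0.25],0]
    - [[0,0,-0.25],0]
    - [[0,0,-0.25],0]
    - [[0,0,-0.25],0]
    - [[0,0,-0.2],0]
    - [[0,0,-0.05],0]
    - [[0,0,0],0]
    - [[0,0,0],0]

```text
clock: 6.18
position: [0.5486, 0.1624, 0.2387]
tool_rot: [3.141, 0.007, 0.175]
force: [2.2, 5.6, -41.4]
grip_width: 0.0127
```

Run:
```python
from h import *
o=bot.observe();print(o['clock'],o['position'],o['force'],o['grip_width'])
s,cs=grab('side','pics/s3.png');cv2.imwrite('pics/s3c.png',cv2.resize(s[160:340,120:340],None,fx=3,fy=3))
```

```text
6.175 [0.54857685 0.16236318 0.23868799] [  2.23216586   5.64385962 -41.3774826 ] 0.012681615990258126
```

View pics/s3c.png

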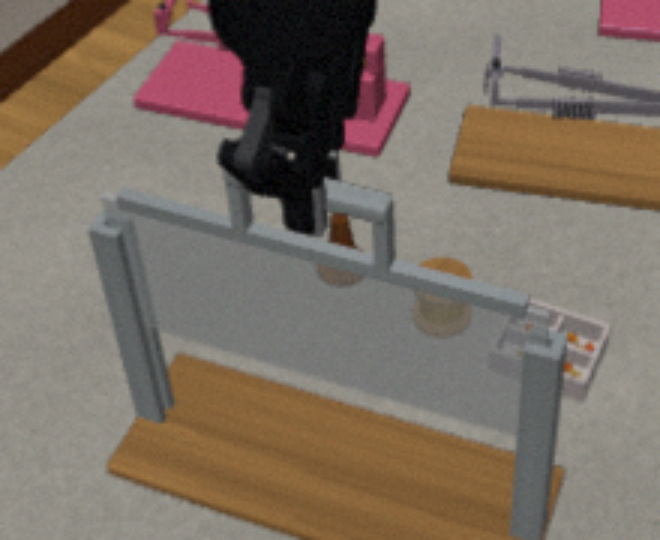

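Request:
servo_tool:
  targets:
    - [[0,-0.0,0.04],0]
    - [[0,0,0],0]
    - [[0,0,0],0]

```text
clock: 6.6
position: [0.5487, 0.1624, 0.2385]
tool_rot: [3.141, 0.005, 0.175]
force: [-9.4, 2.8, -12.9]
grip_width: 0.0131
```

Request:
servo_tool:
  targets:
    - [[0,0,0],0]
    - [[0,0,0],0]
    - [[0,0,0],0]
    - [[0,0,0],0]
    - [[0,0,-0.1],0]
    - [[0,0,-0.3],0]
    - [[0,0,-0.5],0]
    - [[0,0,-0.5],0]
    - [[0,0,0],0]
  gripper: 1

```text
clock: 7.72
position: [0.5518, 0.1628, 0.312]
tool_rot: [-3.141, -0.004, 0.174]
force: [0.1, 0.1, -0.1]
grip_width: 0.0853
```

Run:
```python
from h import *
o=bot.observe();print(o['clock'],o['position'],o['force'],o['grip_width'],o['qpos'])
s,cs=grab('side','pics/s4.png');cv2.imwrite('pics/s4c.png',cv2.resize(s[160:340,120:340],None,fx=3,fy=3))
for dz in (.08,.085,.09):
  print(dz,[ (proj(cs,[.549+t*.045*np.cos(.165),.1615+t*.045*np.sin(.165),.174+dz])-[120,160])*3 for t in (-1,1)])
```

```text
7.725 [0.55184312 0.16278104 0.31196618] [ 0.1236324   0.11536608 -0.14084748] 0.08526127224312226 [-0.59413452  0.37407709  0.28057903  1.64765413 -0.11238972  1.13191648
 -1.68094491]
0.08 [array([392.44318527, 214.28813103]), array([230.48498459, 174.5061382 ])]
0.085 [array([392.22792767, 207.17112067]), array([229.46213881, 167.45719323])]
0.09 [array([392.01055708, 199.97780268]), array([228.42997253, 160.33632874])]
```

View pics/s4c.png

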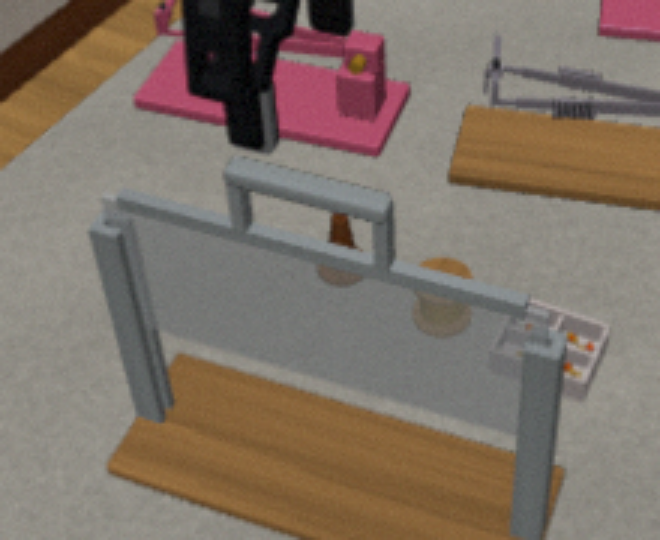

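The sash sits at the predicted 0.09 pixel positions (handle ends near (389,200) and (232,161) in the crop), so it is fully up. Next I'll locate the tweezers from the initial views.

Run:
```python
from h import *
np.set_printoptions(precision=4,suppress=True)
c=bot.get_calibration('side'); s=bot.get_calibration('scene')
g=lambda x,y:(x/6+260,y/6+165); h=lambda x,y:(x/6+160,y/6+170)
R=onz(s,*h(352,262),.075); L=onz(c,*g(308,187),.075)
print('grips',R,L,np.linalg.norm(R-L),(R+L)/2)
# clamp top corners scene z=.088
K=[onz(s,*h(*q),.088) for q in [(97,145),(162,165),(180,122),(118,108)]]
print('clamp',K,np.mean(K,0))
K=[onz(c,*g(*q),.088) for q in [(553,178),(630,180),(630,150),(555,148)]]
print('clamp side',K,np.mean(K,0))
u=np.array([np.cos(np.radians(17.5)),np.sin(np.radians(17.5)),0])
print((R+L)/2-.107*u)
```

```text
grips [ 0.5436 -0.203   0.075 ] [ 0.5288 -0.1682  0.075 ] 0.03777325804119361 [ 0.5362 -0.1856  0.075 ]
clamp [array([ 0.4291, -0.2332,  0.088 ]), array([ 0.4576, -0.2234,  0.088 ]), array([ 0.4456, -0.2023,  0.088 ]), array([ 0.4201, -0.2135,  0.088 ])] [ 0.4381 -0.2181  0.088 ]
clamp side [array([ 0.442 , -0.2032,  0.088 ]), array([ 0.4152, -0.2162,  0.088 ]), array([ 0.4208, -0.2341,  0.088 ]), array([ 0.4473, -0.2213,  0.088 ])] [ 0.4313 -0.2187  0.088 ]
[ 0.4342 -0.2178  0.075 ]
```

Request:
servo_tool:
  targets:
    - [[0,0.1,0],-0.75]
    - [[0,0.3,0],-0.75]
    - [[-0.2,0.5,0],0]
    - [[-0.2,0.5,0],0]
    - [[-0.25,0.6,0],0]
    - [[-0.25,0.7,0],0]
    - [[-0.25,0.7,0],0]
    - [[-0.25,0.7,0],0]
    - [[-0.25,0.7,0],0]
    - [[-0.25,0.7,0],0]
    - [[-0.25,0.6,0],0]
    - [[-0.2,0.4,0],0]

```text
clock: 9.28
position: [0.5345, -0.1846, 0.309]
tool_rot: [-3.142, 0.001, 0.304]
force: [0.8, -0.2, 0.2]
grip_width: 0.0856
```

Request:
servo_tool:
  targets:
    - [[0,0,0.4],0]
    - [[0,0,0.6],0]
    - [[0,0,0.6],0]
    - [[0,0,0.4],0]
    - [[0,0,0.2],0]
    - [[0,0,0],0]

```text
clock: 10.02
position: [0.5349, -0.1831, 0.199]
tool_rot: [-3.141, 0.001, 0.305]
force: [0.6, 0.2, 0.6]
grip_width: 0.0854
```

Run:
```python
from h import *
np.set_printoptions(precision=4,suppress=True)
o=bot.observe();print(o['clock'],o['position'],o['tool_rot'],o['force'],o['grip_width'],o['qpos'])
s,c=grab('wrist','pics/w5.png')
u=np.array([np.cos(np.radians(17.5)),np.sin(np.radians(17.5)),0]);v=np.array([-u[1],u[0],0])
O=np.array([.537,-.186,.075])
for n,X in dict(gl=O+v*.0205,gr=O-v*.0205,tl=O+u*.065+v*.022,tr=O+u*.065-v*.022).items(): print(n,proj(c,X))
```

```text
10.025 [ 0.5349 -0.1831  0.199 ] [-3.1412  0.0009  0.3053] [0.5534 0.1852 0.5718] 0.08540699109606667 [-0.0144  0.4862  0.3331  1.8063 -0.1989  0.8827 -0.8556]
gl [233.8912 182.8115]
gr [274.9402 182.782 ]
tl [230.9048 115.7719]
tr [278.2368 115.7455]
```

View pics/w5.png

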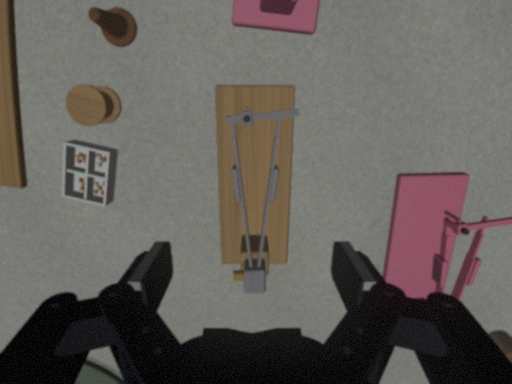

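Run:
```python
import cv2
s=cv2.imread('pics/w5.png');cv2.imwrite('pics/w5c.png',cv2.resize(s[75:305,205:310],None,fx=5,fy=2.6*1,interpolation=2))
cv2.imwrite('pics/w5c.png',cv2.resize(s[95:215,205:315],None,fx=5,fy=5,interpolation=2))
```

```text
(no output)
```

View pics/w5c.png

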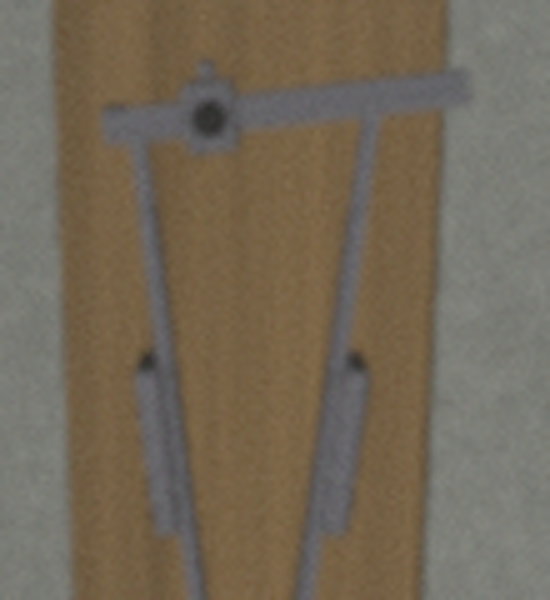

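Run:
```python
from h import *
np.set_printoptions(precision=4,suppress=True)
o=bot.observe();c=bot.get_calibration('wrist')
R=np.array([[np.cos(.3053),np.sin(.3053)],[np.sin(.3053),-np.cos(.3053)]])
f=lambda x,y:(x/5+205,y/5+95)
for n,p,z in [('gl',(146,450),.084),('gr',(358,452),.084),('clampmid',(5*(255-205),5*(277-95)),.088),('rider',(208,118),.105),('bl',(103,124),.097),('tipL',(137,140),.0775),('tipR',(370,118),.0775),('pin',(205,68),.08)]:
    X=onz(c,*f(*p),z); print(n,X,(R@(X-o['position'])[:2]))
```

```text
gl [ 0.5318 -0.1673  0.084 ] [ 0.0015 -0.0162]
gr [ 0.5437 -0.2066  0.084 ] [0.0011 0.025 ]
clampmid [ 0.4406 -0.2175  0.088 ] [-0.1005  0.0043]
rider [ 0.5966 -0.1602  0.105 ] [ 0.0654 -0.0034]
bl [ 0.5897 -0.1433  0.097 ] [ 0.064  -0.0216]
tipL [ 0.5871 -0.1489  0.0775] [ 0.0598 -0.0171]
tipR [ 0.6039 -0.1889  0.0775] [0.0638 0.0261]
pin [ 0.6033 -0.1572  0.08  ] [ 0.0728 -0.0043]
```

Request:
servo_tool:
  targets:
    - [[0.03,0.09,0],0]
    - [[0,0,0.3],0]
    - [[0,0,0.5],0]
    - [[0,0,0.5],0]
    - [[0,0,0.5],0]
    - [[0,0,0.5],0]
    - [[0,0,0.4],0]
    - [[0,0,0.2],0]
    - [[0,0,0],0]
  gripper: 1
  newtons: 20

```text
clock: 11.2
position: [0.5375, -0.1869, 0.0538]
tool_rot: [-3.141, 0.001, 0.305]
force: [0.4, 0.1, -0.1]
grip_width: 0.0852
```

Run:
```python
from h import *
np.set_printoptions(precision=4,suppress=True)
o=bot.observe();print(o['clock'],o['position'],o['tool_rot'],o['force'],o['grip_width'])
s,c=grab('wrist','pics/w6.png')
```

```text
11.2 [ 0.5375 -0.1869  0.0538] [-3.1412  0.0009  0.3053] [ 0.4324  0.095  -0.1231] 0.08520691950234037
```

View pics/w6.png

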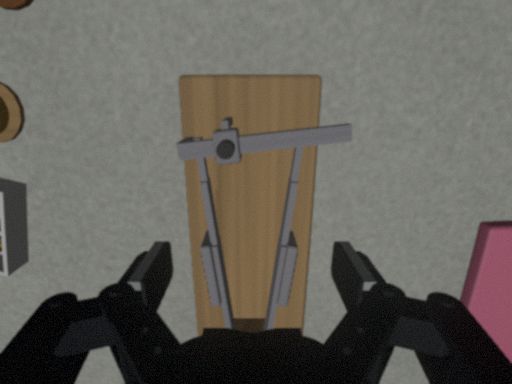

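The gripper is centred over both grips. I'll close in steps.

Request:
servo_tool:
  targets:
    - [[0,0,0],0]
    - [[0,0,0],0]
    - [[0,0,0],0]
    - [[0,0,0],0]
    - [[0,0,0],0]
  gripper: 0

```text
clock: 11.88
position: [0.5379, -0.1867, 0.0544]
tool_rot: [-3.141, -0.0, 0.306]
force: [-1.1, 2.7, 2.2]
grip_width: 0.0427
```

Request:
servo_tool:
  targets:
    - [[0,0,0],0]
    - [[0,0,0],0]
    - [[0,0,0],0]
    - [[0,0,0],0]
  gripper: -0.25

```text
clock: 12.38
position: [0.5383, -0.1871, 0.0546]
tool_rot: [3.141, -0.001, 0.305]
force: [0.7, 1.9, 4.6]
grip_width: 0.0319
```

Run:
```python
from h import *
np.set_printoptions(precision=4,suppress=True)
o=bot.observe();print(o['clock'],o['position'],o['tool_rot'],o['force'],o['grip_width'])
s,c=grab('wrist','pics/w7.png')
s2,c=grab('scene','pics/sc7.png')
s3,c=grab('side','pics/sd7.png')
a=cv2.resize(s[90:330,150:390],(600,600),interpolation=2);cv2.imwrite('pics/w7c.png',a)
b=np.hstack([cv2.resize(s2[180:250,200:270],(400,400),interpolation=2),cv2.resize(s3[160:230,260:330],(400,400),interpolation=2)]);cv2.imwrite('pics/b7.png',b)
```

```text
12.375 [ 0.5383 -0.1871  0.0546] [ 3.1411 -0.0007  0.3053] [0.7243 1.9147 4.6312] 0.03187773386879535
```

View pics/w7c.png

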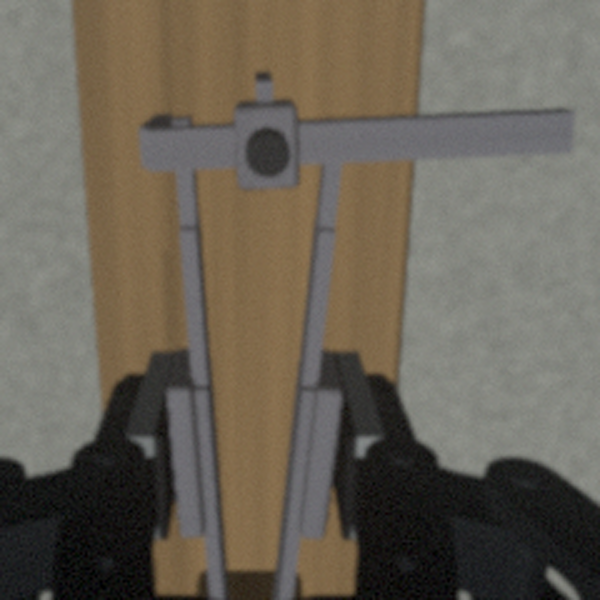

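View pics/b7.png

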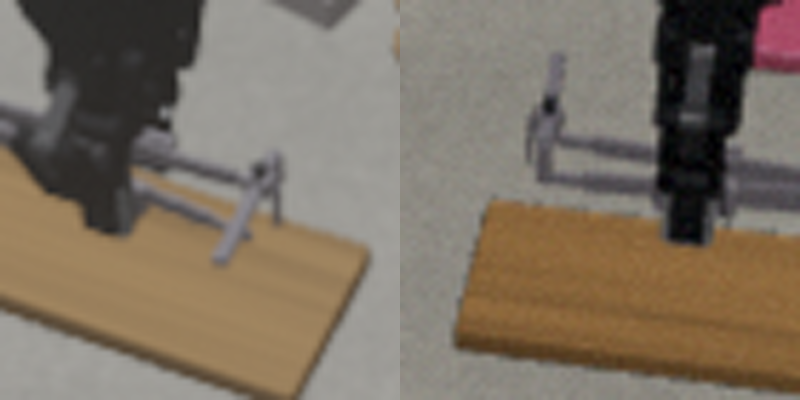

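```bash
cat > m.py <<'E'
from h import *
np.set_printoptions(precision=2,suppress=True)
def meas(c,o,pts):
    y=o['tool_rot'][2]; R=np.array([[np.cos(y),np.sin(y)],[np.sin(y),-np.cos(y)]])
    T=lambda p,z:1000*(R@(onz(c,*p,z)-o['position'])[:2])
    r={k:T(p,z) for k,(p,z) in pts.items()}
    for k in r: print(k,r[k])
    dL=r['L1']-r['L0']; dL/=np.linalg.norm(dL); dR=r['R1']-r['R0']; dR/=np.linalg.norm(dR)
    print('angL,R deg',np.degrees(np.arctan2(dL[1],dL[0])),np.degrees(np.arctan2(dR[1],dR[0])))
    xt=r['tx']
    tL=r['L1']+dL*(xt-r['L1'][0])/dL[0] if False else None
    return r,dL,dR
E
python3 - <<'E'
from m import *
o=bot.observe();c=bot.get_calibration('wrist')
f=lambda x,y:(x/2.5+150,y/2.5+90)
y=o['tool_rot'][2]; R=np.array([[np.cos(y),np.sin(y)],[np.sin(y),-np.cos(y)]])
T=lambda p,z:1000*(R@(onz(c,*f(*p),z)-o['position'])[:2])
L0,L1=T((198,380),.081),T((188,230),.0785)
R0,R1=T((313,380),.081),T((327,230),.0785)
LT=T((185,172),.0775);RT=T((332,168),.0775)
print('L',L0,L1,LT,'R',R0,R1,RT)
print('screw',T((268,152),.105),'ridertop corners',[T(p,.1015) for p in [(238,103),(296,103),(298,187),(236,187)]])
print('bar',[T(p,.097) for p in [(143,130),(143,170),(573,110),(573,150)]])
print('pin',T((264,74),.09),T((264,85),.0975))
print(np.array(c['pose'])[:3,3])
E
```

```text
L [16.89 -9.8 ] [ 45.32 -11.02] [ 55.55 -11.33] R [16.86 11.67] [45.29 13.62] [56.23 14.26]
screw [63.82  2.53] ridertop corners [array([69.88, -1.48]), array([69.88,  6.36]), array([58.27,  6.83]), array([58.28, -1.85])]
bar [array([ 65.63, -15.21]), array([ 59.82, -15.49]), array([68.58, 46.38]), array([62.82, 47.16])]
pin [72.97  2.19] [71.95  2.08]
[ 0.61 -0.16  0.2 ]
```

Tip gap is now about 26.5 mm and the index is about 14 mm from the left tip. I'll close partway and re-measure.

Request:
servo_tool:
  targets:
    - [[0,0,0],0]
    - [[0,0,0],0]
    - [[0,0,0],0]
    - [[0,0,0],0]
  gripper: -0.4

```text
clock: 13.02
position: [0.5385, -0.1871, 0.0547]
tool_rot: [3.141, -0.001, 0.305]
force: [0.7, 2.3, 8.0]
grip_width: 0.0256
```

Run:
```python
from h import *
np.set_printoptions(precision=4,suppress=True)
o=bot.observe();print(o['clock'],o['position'],o['tool_rot'],o['force'],o['grip_width'])
s,c=grab('wrist','pics/w8.png')
a=cv2.resize(s[110:260,190:340],(750,600),interpolation=2);a=cv2.resize(s[110:230,190:340],(750,600),interpolation=2);cv2.imwrite('pics/w8c.png',a)
```

```text
13.025 [ 0.5385 -0.1871  0.0547] [ 3.1409 -0.0012  0.3053] [0.6792 2.3439 7.9982] 0.0255876761101484
```

View pics/w8c.png

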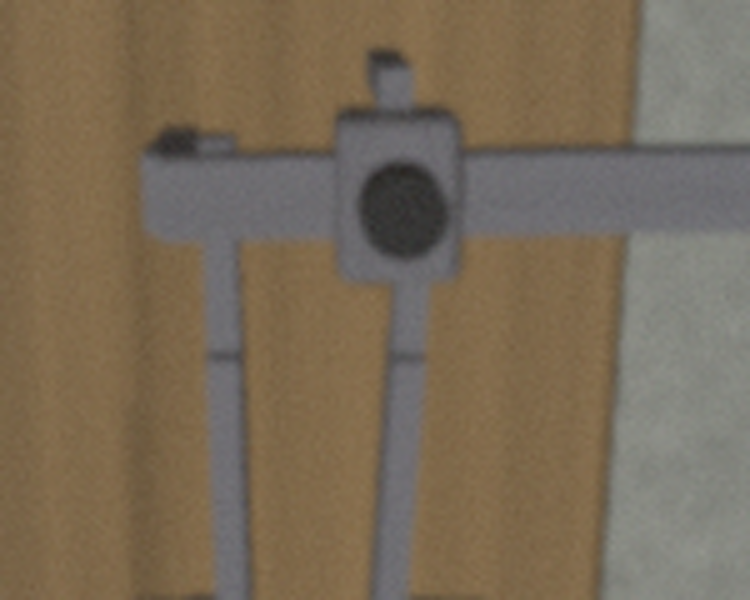

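```bash
python3 - <<'E'
from m import *
o=bot.observe();c=bot.get_calibration('wrist')
f=lambda x,y:(x/5+190-.4,y/5+110-.4)
y=o['tool_rot'][2]; R=np.array([[np.cos(y),np.sin(y)],[np.sin(y),-np.cos(y)]])
T=lambda p,z:1000*(R@(onz(c,*f(*p),z)-o['position'])[:2])
print('tipL',T((218,135),.0775),'L',T((221,240),.0775),T((225,352),.0775),T((233,595),.079))
print('R',T((413,290),.0775),T((408.5,352),.0775),T((390,595),.079))
print('screw',T((403,212),.105))
print('rider',[T(p,.1015) for p in [(338,115),(461,115),(458,280),(340,280)]])
print('rider mid z=.1',T((399,198),.1))
for z in (.07,.0725,.075): print('pinbottom',z,T((385,52),z))
print('pintop',T((395,105),.095))
print('bar',[T(p,.097) for p in [(145,155),(148,240),(750,150),(750,230)]])
E
python3 - <<'E'
import cv2
s=cv2.imread('pics/w8.png');cv2.imwrite('pics/w8d.png',cv2.resize(s[112:172,210:290],(800,600),interpolation=cv2.INTER_LANCZOS4))
E
```

```text
tipL [65.08 -7.16] L [56.01 -7.08] [45.87 -6.93] [22.7  -6.55]
R [51.53  9.74] [45.85  9.46] [22.69  8.12]
screw [63.34  6.84]
rider [array([69.35,  2.55]), array([69.35, 10.89]), array([57.91, 11.04]), array([57.91,  2.75])]
rider mid z=.1 [63.44  6.89]
pinbottom 0.07 [71.49  7.37]
pinbottom 0.0725 [71.65  7.23]
pinbottom 0.075 [71.81  7.1 ]
pintop [69.36  6.8 ]
bar [array([ 66.06, -11.16]), array([ 59.88, -11.16]), array([66.45, 32.26]), array([60.63, 32.8 ])]
```

View pics/w8d.png

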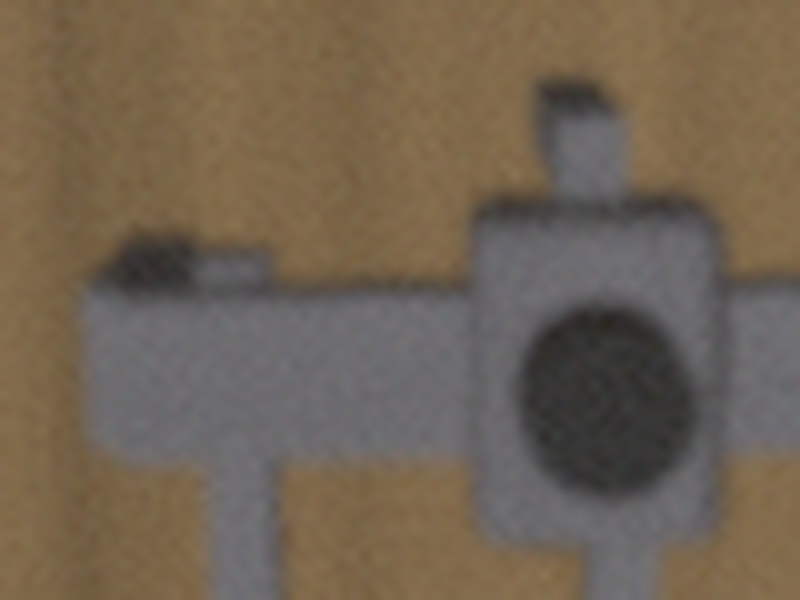

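Request:
servo_tool:
  targets:
    - [[0,0,0],0]
    - [[0,0,0],0]
    - [[0,0,0],0]
    - [[0,0,0],0]
  gripper: -0.45

```text
clock: 13.58
position: [0.5386, -0.1871, 0.0548]
tool_rot: [3.141, -0.001, 0.305]
force: [0.3, 2.2, 8.7]
grip_width: 0.0239
```

Run:
```python
from h import *
np.set_printoptions(precision=4,suppress=True)
o=bot.observe();print(o['clock'],o['position'],o['tool_rot'],o['force'],o['grip_width'])
s,c=grab('wrist','pics/w9.png')
a=cv2.resize(s[110:230,190:340],(750,600),interpolation=2);cv2.imwrite('pics/w9c.png',a)
s2,c=grab('scene','pics/sc9.png')
s3,c=grab('side','pics/sd9.png')
b=np.hstack([cv2.resize(s2[190:240,215:265],(400,400),interpolation=2),cv2.resize(s3[160:210,265:315],(400,400),interpolation=2)]);cv2.imwrite('pics/b9.png',b)
```

```text
13.575 [ 0.5386 -0.1871  0.0548] [ 3.1408 -0.0014  0.3054] [0.2623 2.219  8.7411] 0.023871728223154
```

View pics/w9c.png

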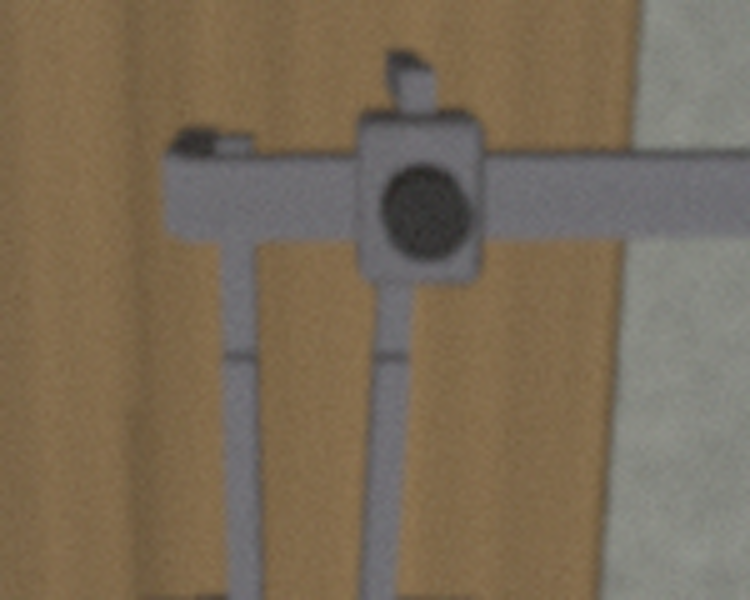

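View pics/b9.png

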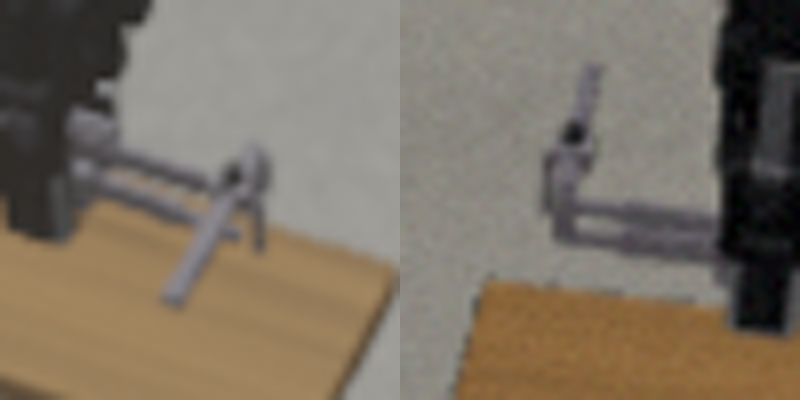

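```bash
cat > q.py <<'E'
from h import *
import sys
np.set_printoptions(precision=2,suppress=True)
def run(fn,pinpx):
    o=bot.observe();c=bot.get_calibration('wrist')
    im=cv2.imread(fn).astype(float)
    sat=cv2.GaussianBlur(im,(3,3),0.7); d=sat[:,:,2]-sat[:,:,0]   # brown: R>>B ; steel ~0
    y=o['tool_rot'][2]; R=np.array([[np.cos(y),np.sin(y)],[np.sin(y),-np.cos(y)]])
    T=lambda p,z:1000*(R@(onz(c,*p,z)-o['position'])[:2])
    PL=[];PR=[]
    for r in range(168,182):
        row=d[r,200:300]; th=(np.median(row)+row.min())/2
        n=(row<th).astype(np.uint8)
        # runs
        e=np.flatnonzero(np.diff(np.r_[0,n,0])); runs=[(a,b) for a,b in zip(e[::2],e[1::2]) if b-a>=4 and b-a<12]
        if len(runs)!=2: continue
        cs=[]
        for a,b in runs:
            f=lambda i:(i-1)+(row[i-1]-th)/(row[i-1]-row[i])
            l=f(a); rr=(b-1)+(th-row[b-1])/(row[b]-row[b-1]); cs.append(200+(l+rr)/2)
        PL.append(T((cs[0],r),.0775));PR.append(T((cs[1],r),.0775))
    PL=np.array(PL);PR=np.array(PR);print(len(PL))
    a=np.polyfit(PL[:,0],PL[:,1],1);b=np.polyfit(PR[:,0],PR[:,1],1)
    X=65.; tl=np.array([X,np.polyval(a,X)]);tr=np.array([X,np.polyval(b,X)])
    print('slopes',a[0],b[0],'tl',tl,'tr',tr)
    dL=np.array([1,a[0]]);dL/=np.linalg.norm(dL);n=np.array([-dL[1],dL[0]])
    print('right tip from left',n@(tr-tl))
    for k,(p,z) in pinpx.items(): print(k,T(p,z),'from left',n@(T(p,z)-tl))
f=lambda x,y:(x/5+190-.4,y/5+110-.4)
run('pics/w8.png',dict(pinb=(f(385,55),.073),pint=(f(395,100),.097),screw=(f(403,212),.105)))
run('pics/w9.png',dict(pinb=(f(404,57),.073),pint=(f(417,100),.097),screw=(f(426,212),.105)))
E
python3 q.py
python3 - <<'E'
import cv2
s=cv2.imread('pics/w9.png');cv2.imwrite('pics/w9d.png',cv2.resize(s[112:172,215:295],(800,600),interpolation=cv2.INTER_LANCZOS4))
E
```

```text
14
slopes -0.019383520416649636 0.06088288061707653 tl [65.   -7.34] tr [65.   10.37]
right tip from left 17.699817387063096
pinb [71.42  7.2 ] from left 14.661846507567196
pint [69.9   6.67] from left 14.095738426605285
screw [63.32  6.84] from left 14.137093157387524
14
slopes -0.005263863964868784 0.05343474580462418 tl [65.   -5.68] tr [65.    8.89]
right tip from left 14.57554883558521
pinb [71.25  8.86] from left 14.57717951543174
pint [69.9   8.23] from left 13.93488541640625
screw [63.32  8.37] from left 14.04529007916158
```

View pics/w9d.png

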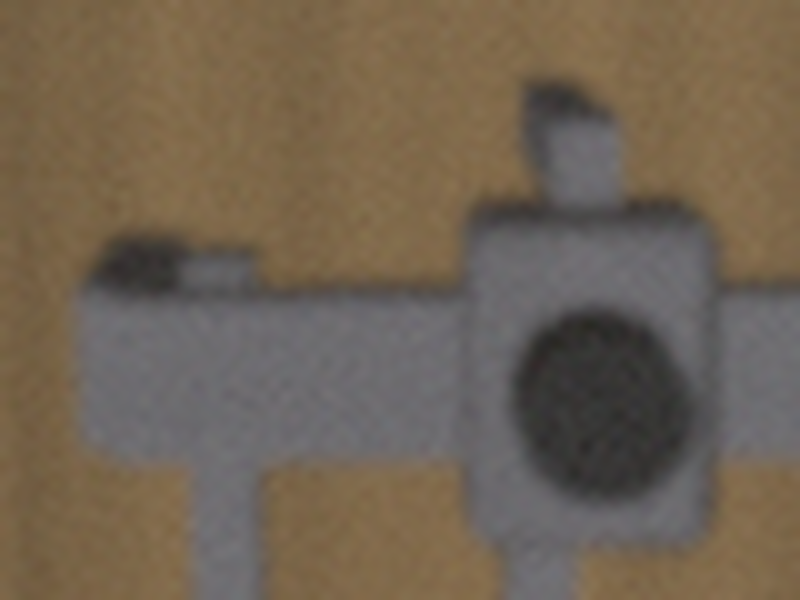

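Run:
```python
from h import *
np.set_printoptions(precision=2,suppress=True)
o=bot.observe();y=o['tool_rot'][2]; R=np.array([[np.cos(y),np.sin(y)],[np.sin(y),-np.cos(y)]])
c=bot.get_calibration('scene')
T=lambda p,z:1000*(R@(onz(c,*p,z)-o['position'])[:2])
for z in (.07,.073,.076): print('pin bottom',z,T((215+259/8-.5,190+247/8-.5),z))
print('Rtip',T((215+238/8-.5,190+236/8-.5),.075))
```

```text
pin bottom 0.07 [68.45  5.64]
pin bottom 0.073 [69.47  7.84]
pin bottom 0.076 [70.5  10.03]
Rtip [62.79  7.9 ]
```

Request:
servo_tool:
  targets:
    - [[0,0,0],0]
    - [[0,0,0],0]
    - [[0,0,0],0]
    - [[0,0,0],0]
    - [[0,0,0],0]
    - [[0,0,0],0]

```text
clock: 14.48
position: [0.5386, -0.1871, 0.0548]
tool_rot: [3.141, -0.001, 0.305]
force: [-0.5, 2.4, 8.5]
grip_width: 0.0234
```

```bash
python3 - <<'E'
from h import *
o=bot.observe();print(o['clock'],o['position'],o['force'],o['grip_width'])
s,c=grab('wrist','pics/w10.png');grab('side','pics/sd10.png')
E
sed -i "s/^run('pics.w8.*//; s#pics/w9.png#pics/w10.png#" q.py; python3 q.py
```

```text
14.475 [ 0.53859423 -0.18710103  0.05482253] [-0.46352387  2.43654541  8.54804679] 0.023378844559579354
14
slopes -0.006054499772989922 0.051486525778033546 tl [65.   -5.74] tr [65.    8.81]
right tip from left 14.553793084209685
pinb [71.27  8.81] from left 14.591846788628127
pint [69.92  8.18] from left 13.948569955482954
screw [63.34  8.32] from left 14.054159114683971
```

View pics/sd10.png

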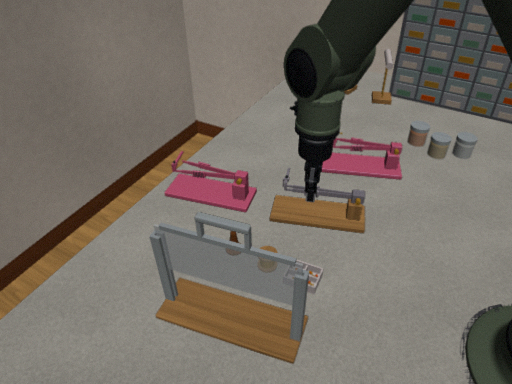

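The tips are steady and lined up with the index, the sash is still up, and the loose items look untouched. Handing in.

```bash
python3 -c "
from workcell import bot
print(bot.job_done())"
```

```text
the job is handed in; nothing more can be done
None
```

I raised the eye shield to its upper stop by the bar handle and released it. Then I squeezed the tweezers' grips until the right tip lined up with the index. I handed the job in at about 14.6 s with the gripper still holding that gap.

- **Shield:** in the side picture taken just before hand-in the sash is still up. The handle sits where a full 0.09 m lift would put it. Pulling against the stop put about 41 N on the fingers, and I eased that off before releasing.
- **Tip gap:** in the last wrist picture the right tip was 14.55 mm from the left tip. The index read 14.6 mm at the pin's lower end and 13.9–14.1 mm at the pin top and rider screw. Those readings disagree by about 0.6 mm, so the gap is right or at most about half a millimetre open, and not past the index.
- **Steadiness:** the gap did not change over a 0.9 s hold, with the finger opening at about 23.4 mm.
- **Index contact:** the wrist pictures show the right tip behind the pin. The coarser scene camera roughly agreed on both tip and pin positions.
- **Loose items:** the tray, spool and ring cone show in their original places in the last side picture. I did not measure them.

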